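Aim the stockroom lamp at the galvanised nails

ROBOT

A 6-joint arm with a two-finger parallel gripper is mounted at the origin on the work surface. World frame = base frame: x ahead of the robot, y to its left, z up, the work surface at z = 0. Lengths are in mm, angles in rad, forces in N, time in s.
With the tool pointing down it reaches from about 300 to 825 mm from the base axis. Payload 5.4 kg.
Tool frame: the origin (TCP) lies on the centre line of the jaws, within the pads' length; the fingertips stand 17 mm ahead of it and the grasp point (between the pads) lies 2 mm behind it (bot.tips_ahead is the distance from the TCP to the fingertips, in mm); z points along the fingers, y is the direction in which the jaws open and shut (so a half turn about z gives the same grasp; the last joint's range is limited). The gripper opens to 92 mm and grips with 3 to 60 N. Pads are 20 mm wide; open, the fingers measure 128 mm over their backs; the gripper's body (75 mm by 189 mm) begins 69 mm behind the grasp point.
Start: joints at [-1.534, 0.158, 1.597, -0, 1.386, -0.21], TCP at [140.451, -557.566, 231.601] pointing down, gripper open.
Joint ranges: [-2.91, 2.91], [-0.94, 2.29], [0.18, 2.7], [-1.29, 4.43], [0.17, 2.64], [-3, 3]. Speed limits (rad/s): [2.57, 2.57, 3.14, 3.14, 3.14, 3.14].

INTERFACE

Orientations are given as a 3x3 rotation matrix whose columns are the frame's x, y, z axes.
In Python, from workcell import bot, claw, sensors, vision, sign_off gives the robot as it stands. The module is installed in compiled form; this text tells all that it offers. Calls block until the motion is done:
- bot.reach(position, orientation): joint-space move of the TCP to a pose.
- bot.servo_line(position, ori=None, speed=150, f_stop=None): straight line of the TCP; ori=None keeps the orientation; speed is the mean speed in mm/s. With f_stop (N) it stops when the force on the tool has changed by that much, and returns True; else False.
- bot.set_joints(angles): joint-space move.
- claw.grip(opening, grip_force=None): opening from 0.0 (shut) to 1.0 (fully open); grip_force is the grip in N (None keeps the last); returns when the fingers have stopped.
- bot.pause(seconds).
- bot.solve_ik(position, orientation): joint angles nearest the present ones, or None.
- sensors.read_state(): the state.
- vision.camera(name): name is "scene" or "top" or "wrist"; returns (picture, depth): 480x640x3 uint8, red, green, blue; 480x640 float32, mm along the optical axis (not along the pixel's ray), 0 where there is no reading.
- vision.get_calibration(name): a dict with "fovy" (degrees; the focal length in pixels is half the picture's height over the tangent of half this angle, whatever the lens; pixels are square), "cx", "cy" (the principal point, pixels), "origin" and "orientation" of the camera in the world. Camera axes: x right, y up, looking along -z (the intrinsics and any distortion apply to the point x, -y, -z); pixel columns grow to the right and rows downward; lengths in mm; the calibration is good to about 2 mm. A picture is of the moment at which its call begins: read the wrist's pose just before it. get_calibration takes no time and is no camera call; for the wrist camera it gives the pose at the moment of the call.
A pose or a line that the arm cannot do raises bot.PlanningError and nothing moves.
- sign_off(): hands the job in, once; it reports no verdict.
The state is a dict: "clock": time; "joints": joint angles; "joint_velocities": joint speeds; "tau": joint torques, N m; "tcp_pos": TCP position; "tool_rot": TCP orientation; "contact_force": force on the tool from outside, world axes, zero at the start; "ft_torque": the same for the moment, N m; "grip_width": opening from 0.0 (shut) to 1.0 (fully open).
Only numpy, scipy, OpenCV 4.12 (cv2) and the standard library are available. Lean on these libraries where they do the work, as an engineer would, in place of code of your own. Each camera call takes 0.05 s, during which the arm holds its last target.

TASK

Somebody is about to count the bright silver galvanised nails: take the yellow lamp by the red knob on top of its head and swing the arm round on its stiff hinge until the lamp hangs centrally over the open carton of silver nails (not the brown or the copper ones). Then let go, and watch for two seconds that the arm holds where you left it.

Things in the scene. Friction and masses are not known exactly. Their poses are not given: they have to be found in the camera images.
- lamp_arm (a joint): Angle (rad) of the lamp's level yellow arm (tube 18 mm thick, 205 mm up) on its vertical hinge. 0: along -x of lamp_hinge, towards the robot; grows counter-clockwise seen from above; stops at +-1.35. Stiff: about 2 N at the knob moves it; it stays where left, no spring. Its round yellow head, 100 mm across, clears the cartons (underside 163 mm up); nothing stands in its sweep.
- lamp_knob (a point): Grip point, 248 mm above the table, on the axis of the upright round red knob on top of the lamp head, 300 mm from the hinge axis. The knob is 24 mm in diameter, from 215 to 270 mm above the table, on a black collar 32 mm across. It is fixed to the arm; grip it from above at any yaw; it may turn between the fingers as the arm swings. z is up.
- lamp_hinge (a point): Point on the vertical hinge axis, 205 mm above the table, on top of the lamp's fixed post (24 mm thick, on a round dark foot 130 mm across), beyond the cartons as seen from the robot. Its z is up; it does not turn with the arm.
- carton_galv: Open cardboard carton of bright silver (galvanised) nails, 160 x 140 mm (its x, y), 95 mm high, origin at the centre of its underside, z up; heavy, stays put. Its centre is 285 to 315 mm from the hinge axis, so the lamp can hang right over it. Two cartons of the same size, with dark brown and with copper-coloured nails, stand on the same arc; the silver one is at its left or right end.

How it is judged (in metres and radians):
On the way:
1. the lamp hangs over the carton of silver nails and, with nothing gripping or touching it, stays there for a second (horizontal distance between lamp_knob and carton_galv below 0.055 m and velocity of joint lamp_arm between -0.03 and 0.03 rad/s and contact force between each of the fingers, the arm and anything else below 0.3 N), for 1 s.
At the end, for the whole second after the job is handed in: The lamp is let go and at rest, and the axis of its head (the red knob) is within 55 mm, horizontally, of the centre of the carton of silver nails (about 10 degrees of arm angle either way) (horizontal distance between lamp_knob and carton_galv below 0.055 m and velocity of joint lamp_arm between -0.03 and 0.03 rad/s); the robot touches nothing.
It also fails if it takes over 48 s, if anything falls off the work surface, if the arm or the gripper's body presses on something with over 40 N, if the wrist force passes 120 N, or if a joint passes its speed limit or range.

## Working session

There is one attempt and no reset: what is moved stays moved. The work goes in short steps, each a Python script; the robot and the scene stay as the last script left them, time stands still between calls to the robot, and variables do not carry over. Pictures are saved under pics/ and viewed, and the job is handed in when it is done.

```bash
mkdir -p pics
python3 - <<'E'
from workcell import bot,claw,sensors,vision
import cv2,numpy as np
for n in("top","scene"):
    p,d=vision.camera(n);c=vision.get_calibration(n);print(n,c)
    cv2.imwrite(f"pics/{n}1.png",p[:,:,::-1]);np.savez(f"{n}1.npz",p=p,d=d,**c)
print(sensors.read_state())
E
```

```text
top {'fovy': 55.331311692602114, 'cx': 323.47405063828563, 'cy': 240.7992670149147, 'origin': array([499.38443912,   6.1881878 , 957.64850256]), 'orientation': array([[-0.00363075,  0.99096885, -0.13404313],
       [-0.99998561, -0.00412738, -0.00342733],
       [-0.00394962,  0.13402876,  0.99096957]])}
scene {'fovy': 46.46660759875041, 'cx': 321.7653101177806, 'cy': 251.34356621992706, 'origin': array([1184.71426578,  375.25817126,  650.64411918]), 'orientation': array([[-0.51068113, -0.49501772,  0.70296674],
       [ 0.85974961, -0.29967829,  0.41354992],
       [ 0.00594934,  0.81556752,  0.57863134]])}
{'clock': 0.1, 'joints': array([-1.53407945e+00,  1.58992299e-01,  1.59806651e+00,  1.91091556e-05,
        1.38618105e+00, -2.10086015e-01]), 'joint_velocities': array([ 4.33173859e-06, -2.07911718e-03, -7.41496641e-04, -5.07625637e-04,
        1.17904786e-03,  3.21944750e-05]), 'tau': array([ 6.83319267e-04, -3.86501312e+01, -3.22960138e+01,  7.04397750e-02,
        3.39221279e-02, -5.00670865e-05]), 'tcp_pos': array([ 140.44900037, -557.05179093,  230.73375217]), 'tool_rot': array([[ 9.69699313e-01,  2.44301535e-01, -4.16947487e-05],
       [ 2.44301271e-01, -9.69697983e-01,  1.64678113e-03],
       [ 3.61879844e-04, -1.60706861e-03, -9.99998643e-01]]), 'contact_force': array([-0.65341404,  0.05486316, -0.72352882]), 'ft_torque': array([ 0.08756404,  0.02317852, -0.0085595 ]), 'grip_width': 1.0031773525860304}
```

View pics/top1.png

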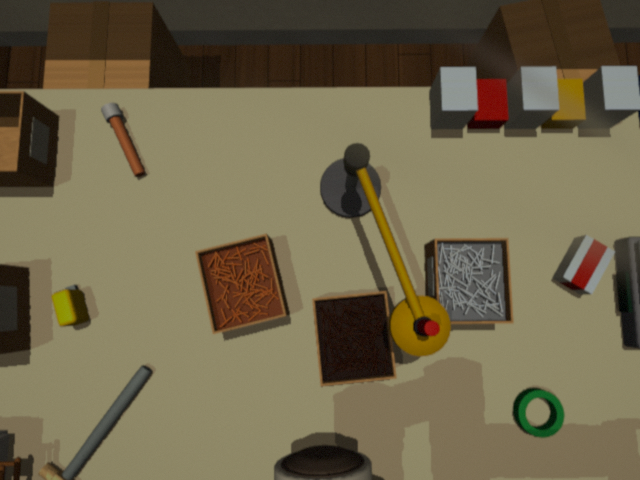

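View pics/scene1.png

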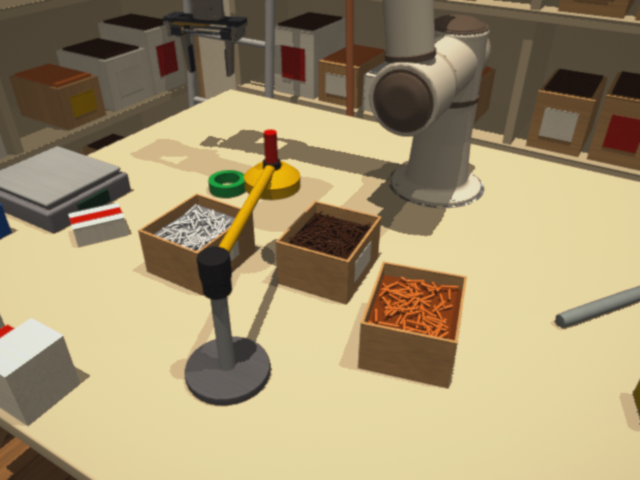

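The top view shows the silver carton with its rim centred near (472,281). The red knob top is at about (431,327), the hinge top at about (357,157), and the brown and copper cartons are to the left. Next I turn these pixels into positions.

```bash
cat > h.py <<'E'
import numpy as np,cv2
def cloud(p,d,c):
    f=240/np.tan(np.radians(float(c['fovy'])/2))
    v,u=np.mgrid[:480,:640]
    P=np.stack([(u-c['cx'])/f*d,-(v-c['cy'])/f*d,-d],-1)
    return P@np.array(c['orientation']).T+np.array(c['origin'])
def knob(p,d,c):
    W=cloud(p,d,c);r=p.astype(int)
    m=(r[...,0]>110)&(r[...,1]<50)&(r[...,2]<50)&(W[...,2]>215)&(W[...,2]<290)&(d>0)
    return W[m]
E
python3 - <<'E'
import numpy as np
from h import *
for n in("top","scene"):
    z=np.load(n+"1.npz");p=z['p'];d=z['d'];W=cloud(p,d,z)
    k=knob(p,d,z);t=k[k[:,2]>np.percentile(k[:,2],97)-8] if n=="top" else k
    print(n,"knob",len(k),t.mean(0),t.min(0),t.max(0))
    X=W[...,0];Y=W[...,1];Z=W[...,2]
    if n=="top":
        m=np.zeros(d.shape,bool);m[225:335,425:520]=1
        m&=(Z>85)&(Z<105)&(d>0)
        q=W[m];print("rim",m.sum(),q.min(0),q.max(0),np.median(q[:,2]))
        print("rim rect",cv2.minAreaRect(q[:,:2].astype(np.float32)))
        m=np.zeros(d.shape,bool);m[130:190,330:390]=1;m&=(Z>190)&(Z<260)
        q=W[m];print("post",m.sum(),q.mean(0),q.min(0),q.max(0))
        b=q[q[:,2]>q[:,2].max()-6];print(b.mean(0),cv2.minEnclosingCircle(b[:,:2].astype(np.float32)))
        m=np.zeros(d.shape,bool);m[280:370,380:460]=1;m&=(Z>155)&(Z<222)&(p[...,0]>110)&(p[...,1]>70)
        q=W[m];print("head",cv2.minEnclosingCircle(q[:,:2].astype(np.float32)))
    for v,u in [(187,327),(150,250)]:print(W[v,u])
    if n=="scene":
        m=(Z>89)&(Z<101)&(X>400)&(X<620)&(Y<-60)&(Y>-330);q=W[m];print("rim",q.min(0),q.max(0),cv2.minAreaRect(q[:,:2].astype(np.float32)))
E
```

```text
top knob 172 [ 461.85949209 -150.58518126  269.12960614] [ 451.54360365 -160.81596006  266.15857341] [ 472.09937597 -140.88841136  272.1460381 ]
rim 887 [ 462.62541368 -343.10042251   85.0089276 ] [ 621.31230748 -200.99129319   98.67716553] 93.52811796908475
rim rect ((541.8190307617188, -271.6707763671875), (142.2814483642578, 158.1177520751953), 89.64273071289062)
post 854 [730.09527765 -50.1088287  217.6628955 ] [686.65280643 -76.20665431 190.01407851] [763.47222575 -25.18077459 226.51177472]
[743.00739603 -46.91878195 223.00589094] ((743.433349609375, -46.95936584472656), 21.7519474029541)
head ((475.5932312011719, -142.95948791503906), 65.27767944335938)
[740.9785023    1.59731469  16.96310246]
[ 8.28678177e+02  1.68362997e+02 -6.34458426e-01]
scene knob 51 [ 468.94946094 -149.37887558  267.94040555] [ 459.44448867 -158.25251102  265.07335094] [ 477.48257757 -140.92348374  270.02283673]
[ 153.97486086 -217.78875172   -2.67988313]
[  83.77515874 -500.22469918   -2.75286851]
rim [ 400.43070784 -329.05616747   89.02136879] [619.9853256  -61.13437572  96.57794745] ((521.893798828125, -203.62290954589844), (182.58175659179688, 274.1162109375), 17.52751922607422)
```

```bash
cat >> h.py <<'E'
H=np.array([743.2,-47.0])
def R(th,s):
    y=s*np.array([np.sin(th),-np.cos(th),0]);z=np.array([0,0,-1.]);return np.stack([np.cross(y,z),y,z],1)
def K(th,z,r=299):return np.array([H[0]-r*np.cos(th),H[1]-r*np.sin(th),z])
E
python3 - <<'E'
from workcell import bot,claw,sensors,vision
from h import *
s0=sensors.read_state();p=s0['tcp_pos'];bot.servo_line([p[0],p[1],345],speed=150)
th=np.arctan2(150.6-47,743.2-462.3);best=None
for s in(1,-1):
    a=bot.solve_ik(K(th,345),R(th,s));b=bot.solve_ik(K(.842,246),R(.842,s));print(s,a,b)
    if a is not None and b is not None:
        m=max(abs(a[5]),abs(b[5]))
        if best is None or m<best[0]:best=(m,s)
s=best[1];print(th,s)
bot.reach(K(th,345),R(th,s))
c=vision.get_calibration("wrist");p,d=vision.camera("wrist");cv2.imwrite("pics/w1.png",p[:,:,::-1])
k=knob(p,d,c);print(len(k),k.mean(0) if len(k) else 0, k.min(0) if len(k) else 0,k.max(0) if len(k) else 0)
p,d=vision.camera("scene");cv2.imwrite("pics/s2.png",p[:,:,::-1])
st=sensors.read_state();print(st['clock'],st['tcp_pos'],st['contact_force'])
E
```

```text
1 [-5.63425850e-01 -1.27075526e-01  1.66476660e+00 -4.44089210e-16
  1.60390158e+00  6.54033686e-01] [-6.59418722e-01  2.32107099e-01  1.48379700e+00 -4.44089210e-16
  1.42568855e+00  6.93776044e-02]
-1 [-5.63425850e-01 -1.27075526e-01  1.66476660e+00 -4.44089210e-16
  1.60390158e+00 -2.48755897e+00] None
0.35333679099336596 1
762 [ 465.493405   -150.47001657  270.01703345] [ 456.10813288 -162.67525483  258.07405478] [ 473.68031128 -140.17485922  272.23491152]
2.9917 [ 462.5215284  -151.27216166  344.92424919] [-0.29603526  0.22670639 -0.65689887]
```

View pics/w1.png

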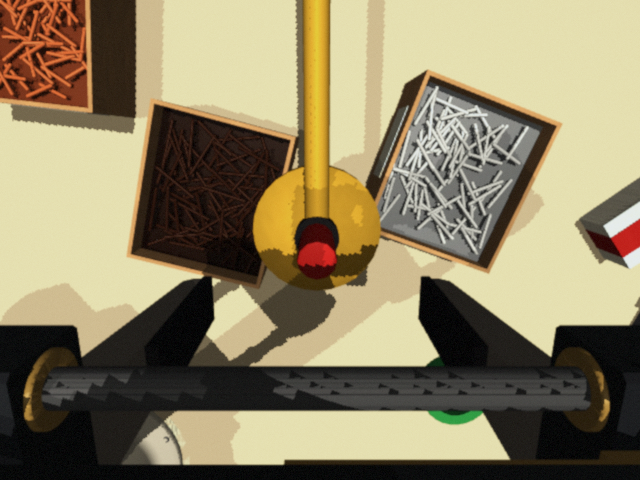

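View pics/s2.png

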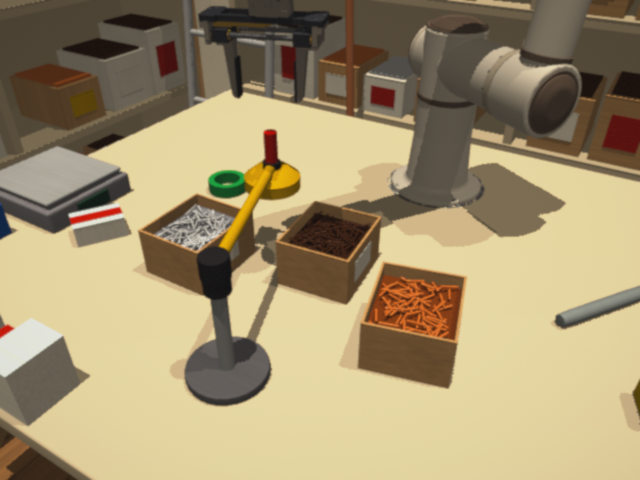

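The wrist view shows the knob at (317,258), midway between the jaws, and the wrist depth agrees with the top view to about 2 mm. I'll descend, grip and swing.

Run:
```python
from workcell import bot,claw,sensors,vision
from h import *
th=.3533;f=lambda m:print(m,[np.round(sensors.read_state()[k],2).tolist() for k in('clock','tcp_pos','contact_force','grip_width')])
print(bot.servo_line(K(th,246),R(th,1),speed=90,f_stop=12));f('down')
claw.grip(0.0,15);f('grip')
```

```text
False
down [4.24, [463.07, -150.68, 246.77], [0.61, 0.89, 0.45], 1.0]
grip [5.28, [462.7, -150.62, 246.0], [-0.38, -1.9, 0.04], 0.26]
```

Run:
```python
from workcell import bot,claw,sensors,vision
from h import *
f=lambda m:print(m,[np.round(sensors.read_state()[k],2).tolist() for k in('clock','tcp_pos','contact_force','grip_width')])
for t in np.linspace(.3533,.842,9)[1:]:
    if bot.servo_line(K(t,246),R(t,1),speed=50,f_stop=30): f('STOP');break
    f(round(t,3))
p,d=vision.camera("scene");cv2.imwrite("pics/s3.png",p[:,:,::-1])
```

```text
0.414 [5.79, [469.61, -167.82, 246.01], [0.19, -2.74, -0.62], 0.26]
0.475 [6.31, [477.43, -184.26, 246.03], [-0.64, -2.85, 0.24], 0.26]
0.537 [6.82, [486.29, -200.27, 246.04], [-0.92, -2.78, -0.54], 0.26]
0.598 [7.34, [496.1, -215.7, 246.02], [-3.08, -3.51, 0.54], 0.26]
0.659 [7.86, [506.74, -230.4, 246.02], [-3.58, -4.6, 1.12], 0.26]
0.72 [8.38, [518.34, -244.56, 246.02], [-2.84, -5.28, 0.02], 0.26]
0.781 [8.89, [530.83, -257.98, 246.07], [-2.62, -5.0, 0.74], 0.26]
0.842 [9.41, [544.13, -270.65, 246.03], [-2.09, -5.12, -0.56], 0.26]
```

View pics/s3.png

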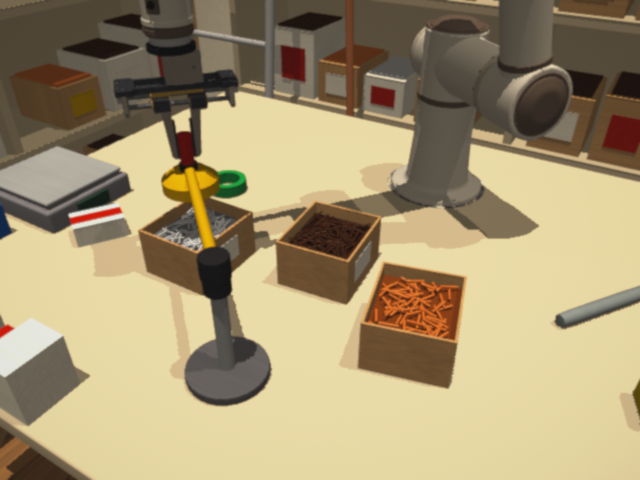

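The lamp head, at about (190,182), is now over the silver carton. I'll release it, go straight up and clear, then watch for two seconds.

Run:
```python
from workcell import bot,claw,sensors,vision
from h import *
claw.grip(1.0)
bot.servo_line(K(.842,370),speed=80)
bot.servo_line([400,-330,370],speed=120)
def look(i):
    out=[]
    for n in("top","scene"):
        c=vision.get_calibration(n);p,d=vision.camera(n);cv2.imwrite(f"pics/{n}_e{i}.png",p[:,:,::-1])
        k=knob(p,d,c)
        if len(k):
            k=k[k[:,2]>np.percentile(k[:,2],97)-8];out.append((n,len(k),k.mean(0).round(1).tolist()))
    print(sensors.read_state()['clock'],out)
look(1);bot.pause(2);look(2)
st=sensors.read_state();print(st['tcp_pos'],st['contact_force'],st['grip_width'])
```

```text
13.7917 [('top', 165, [543.1, -270.3, 269.2]), ('scene', 53, [549.2, -268.6, 268.1])]
15.8917 [('top', 164, [543.1, -270.2, 269.3]), ('scene', 51, [549.6, -268.3, 268.4])]
[ 400.00379893 -329.99934815  370.02254237] [-0.08660326  1.18292398 -0.39057261] 1.0046646827379393
```

View pics/top_e2.png

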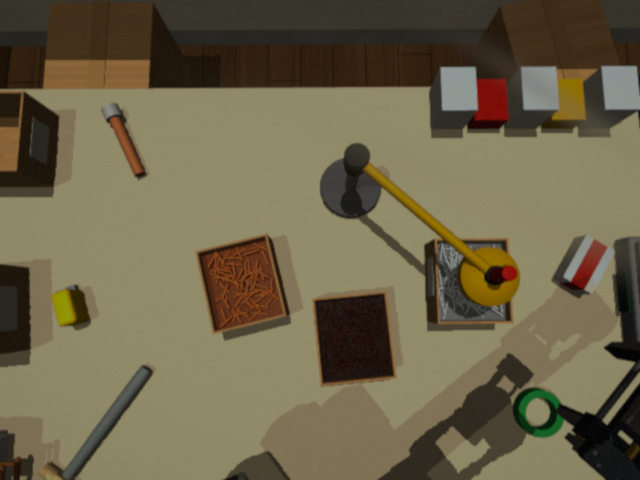

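View pics/scene_e2.png

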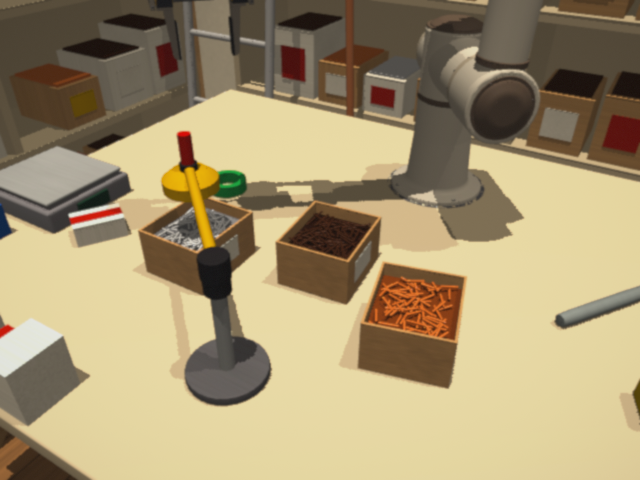

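The top view shows the knob at (508,273) above the head at (490,277), over the silver carton (the offset in the image is parallax). The knob measures (543,-270) against the carton centre (542,-272). It didn't move over the two seconds, and the gripper is clear.

```bash
python3 -c "
from workcell import sign_off
print(sign_off())"
```

```text
the job is handed in; nothing more can be done
None
```

The lamp now hangs centrally over the carton of silver nails and holds there on its own. I gripped the red knob from above, swung the arm about 0.49 rad (28°) round its hinge, let go, backed the gripper clear and handed the job in.

- **Position:** in the top camera the knob is at (543, -270) mm and the carton centre at (542, -272) mm, about 2 mm apart against the 55 mm allowed.
- **Holding:** over the 2 s watch after release the knob moved by less than 0.5 mm, which is measurement noise.
- **Forces and time:** force readings on the tool stayed below about 6 N during the swing. The last clock reading before hand-in was about 16 s of the 48 s allowed.
- **Disagreement:** the scene camera puts the knob about 6 mm further out in x. It mostly sees the side of the knob facing it, and it differed by about as much before the move. Even by that reading the knob is well inside the limit.

`sign_off()` gives no verdict, so I have no confirmation beyond these checks.

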